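Release the last hold-down clamp on the router bed

TASK

The routed wooden panel is finished and one of its two hold-down clamps still holds it. Loosen that clamp's red knurled knob by two full turns, anticlockwise seen from above, rolling a fingertip round its rim with light pressure and not gripping it; then push the steel strap straight back along its slot with a fingertip until its toe is clear of the panel. Leave the panel, the other clamp and everything else as they are, and lift nothing.

Things in the scene. Friction and masses are not known exactly. Their poses are not given: they have to be found in the camera images.
- router: Desktop router, 440 mm (its x) by 640 mm (its y), fixed. Origin: centre of its underside on the table; the aluminium bed is 60 mm above it. x runs from the robot's side to the far side, y along the T-slots. The gantry with the spindle (320 mm high) is parked at the +y end, beyond y = 160 mm; a steel fence 12 mm high stands along the panel's far edge.
- clamp: The clamp still tight (its strap is over the panel; both clamps are alike, in either place): fixed 8 mm stud, top 52 mm above the bed, in a 20 mm wide spacer sleeve 11.5 mm high, and a plywood packing block (12 mm high, 32 mm wide, 24 to 72 mm behind the stud) under the strap's heel. Origin: stud axis at bed height; x points from heel to toe, z up. Panel edge: about 32 mm in front of the stud.
- knob_rim (a point): Centre of the tight clamp's red knurled knob, on the stud axis at mid height of the rim. Rim: 40 mm across, 14 mm high (7 mm above and below this point). Under it a 22 mm brass collar, 4 mm high, bears on the strap's top (11 mm below this point). A white mark on the knob's top runs outward from the hub. 25 mm or more is free all round the rim.
- knob (a joint): Angle of that knob, rad: 0 tight, growing as it is loosened (anticlockwise from above); two full turns = 12.57. It rises 1.25 mm a turn, drags with about 0.02 N m (more in the first part of a turn, while it clamps) and stays where it is left; no spring. A fingertip pressed inward on the rim with about 10 N and moved along it turns it by friction. It could turn five times.
- strap: That clamp's loose steel strap, 100 x 30 x 8 mm, 0.15 kg, with a 10.5 mm wide lengthwise slot round the stud. Origin: centre of its underside; x points to the toe. It lies on the packing block and the panel, its top 20 mm above the bed. Once loosened a few newtons slide it back; the slot stops it when its toe is 22 mm in front of the stud axis.
- strap_toe (a point): Middle of the toe's end face of that strap: a flat face 30 mm wide and 8 mm high that stands on the panel, this point 4 mm above the panel's top. At the start it is 8 to 15 mm inside the panel's edge.
- panel: The wooden panel, 150 mm (its x) by 260 mm (its y), 12 mm thick, 0.3 kg, loose on the bed, against the fence. Origin: centre of its underside; its edge on the clamps' side is at its x = -75 mm.
- clamp_b: The other clamp's stud and packing block (same sizes and axes as clamp), already loosened.
- knob_b (a joint): Angle of the other clamp's knob in rad; to be left alone.
- strap_b: The other clamp's strap, same as strap, already pushed back clear of the panel; to be left alone.
- brush: Bystander: wooden-handled chip brush, 125 mm long, lying on the panel; origin under its middle.
- wrench: Bystander: flat steel collet wrench, 120 mm long, lying on the router bed right of the panel.
- scraper: Bystander: black-handled steel scraper, about 215 mm long, lying on the table to the right; origin under the joint of handle and blade.
- can: Bystander: red drinks can, 66 mm across, 122 mm tall, standing on the table to the right; origin under its centre.
- mill_cup: Bystander: aluminium cup, 70 mm across, 80 mm tall, standing on the table to the left; origin under its centre.
Mind the look-alikes: they are no part of the job. Leave any blue, orange or purple look-alike of the strap alone.

How it is judged:
By the outcome, as a careful person would: the job done as asked, in the order asked, and still so for the second after the job is handed in, with the robot touching nothing.
It also fails if it takes over 48 s, if anything falls off the work surface, if the arm or the gripper's body presses on something with over 40 N, if the wrist force passes 120 N, or if a joint passes its speed limit or range.

ROBOT

A 6-joint arm with a two-finger parallel gripper is mounted at the origin on the work surface. World frame = base frame: x ahead of the robot, y to its left, z up, the work surface at z = 0. Lengths are in m, angles in rad, forces in N, time in s.
With the tool pointing down it reaches from about 0.35 to 0.975 m from the base axis. Payload 4.9 kg.
Tool frame: the origin (TCP) lies on the centre line of the jaws, within the pads' length; the fingertips stand 14 mm ahead of it and the grasp point (between the pads) lies 5 mm behind it; z points along the fingers, y is the line along which they close (so a half turn about z gives the same grasp; the last joint's range is limited). The gripper opens to 85 mm and grips with 20 to 120 N. Pads are 22 mm wide; open, the fingers measure 114 mm over their backs; the gripper's body (76 mm by 85 mm) begins 54 mm behind the grasp point. The pads swing forward as they close: fully open they stand 13 mm farther back than shut.
Start: joints at [1.047, 0.053, 1.613, -0, 1.476, -0.119], TCP at [0.246, 0.574, 0.245] pointing down, gripper open.
Joint ranges: [-3.01, 3.01], [-1.01, 2.22], [0.06, 2.58], [-1.02, 4.17], [0.09, 2.62], [-3.14, 3.14]. Speed limits (rad/s): [2.57, 2.57, 3.14, 3.14, 3.14, 3.14].

INTERFACE

Orientations are given as a unit quaternion [w, x, y, z].
In Python, from plant import * gives the robot as it stands.
- The arm moves only by the tool send_rows, never from a script. Its argument "steps" is a list of rows, each an object with "translation": the shift along the tool's x, y, z in cm, a list of three; "delta_rot": the turn, a rotation vector about the tool's x, y, z in rad, a list of three; "jaw": the finger opening in cm, from 0 to 8.54. In form: [{"translation": [dx, dy, dz], "delta_rot": [rx, ry, rz], "jaw": jaw}, ...]. A call has exactly 8 rows; each row is the pose to reach, as a shift and turn from the pose commanded when the call began, along the tool's axes at that moment; what a row does not reach only later rows make up. A row lasts 1/10 s, in which the tool goes at most 50 mm and 8.59 degrees, less where a joint would pass 70% of its speed; a pose out of reach is approached as far as the arm can. A call with a gripper value outside its range is refused whole. The fingers move at their own pace and stop on an object; the grip force is fixed at half the most. Time passes only in rows, so rows that repeat a pose let the fingers close, or fill a call up. It gives the time, the measured TCP pose, the force, the opening and the grip force at its end, in the units of the state.
- state(): the state, without advancing time (a new reading comes with each control period).
- grab_frame(name): name is "scene" or "top"; returns a dict with "pixels" (400x640x3 uint8, blue, green, red), "range_z" (400x640 float32, m along the optical axis (not along the pixel's ray), 0 where there is no reading), "fx", "fy", "cx", "cy" (pixels), "rvec" (rotation vector, rad) and "tvec" (3), from world to camera coordinates, as OpenCV has them. Camera axes: x right, y down, z forward; pixel columns grow to the right and rows downward; lengths in m; the calibration is good to about 2 mm. A picture is of the moment at which its call begins.
- job_done(): hands the job in; it is judged then, once.
The state is a dict: "time": time; "joint_pos": joint angles; "joint_vel": joint speeds; "joint_efforts": joint torques, N m; "tool_pos": TCP position; "tool_rot": TCP orientation; "contact_force": force on the tool from outside, world axes, zero at the start; "ft_torque": the same for the moment, N m; "gripper_width": opening from 0.0 (shut) to 1.0 (fully open); "grasp_force": force on a finger pad.
Only numpy, scipy, OpenCV 4.12 (cv2) and the standard library are available. Lean on these libraries where they do the work, as an engineer would, in place of code of your own. Each camera call takes 0.05 s, during which the arm holds its last target. There are 200 camera calls.

## Working session

There is one attempt and no reset: what is moved stays moved. The work goes in short steps, Python scripts to look and compute and a tool call to move; the robot and the scene stay as the last step left them, time stands still between calls to the robot, and variables do not carry over. Pictures are saved under pics/ and viewed, at most 10 in all, crops included, and the job is handed in when it is done.

Besides the shell and the picture viewer there is one more tool, called after "Emit:" as a command line: name --argument value ..., lists and objects as JSON in quotes. send_rows: Moves the arm, as the interface text tells. Its arguments: {"type":"object","properties":{"steps":{"type":"array","items":{"type":"object","properties":{"translation":{"type":"array","items":{"type":"number"}},"delta_rot":{"type":"array","items":{"type":"number"}},"jaw":{"type":"number"}}}}},"required":["steps"]}

```bash
mkdir -p pics; ls; python3 - <<'E'
from plant import *
import cv2,numpy as np
for n in("scene","top"):
    f=grab_frame(n); cv2.imwrite(f"pics/{n}0.png",f["pixels"]); np.savez(f"{n}0.npz",**f)
    print(n,f["fx"],f["cx"],f["cy"],f["rvec"],f["tvec"])
s=state();print({k:np.round(v,3) for k,v in s.items()})
E
```

```text
pics
scene 416.2078485548131 320.16157949667314 199.4954160341301 [ 1.37910405  2.44078411 -0.66860812] [ 0.27999592 -0.28845362  1.47372374]
top 479.74251949450746 321.5711643941056 203.41715604330787 [ 2.14882544 -2.15515523  0.10139727] [-0.01519311  0.49140723  1.52749265]
{'time': np.float64(0.1), 'joint_pos': array([ 1.047,  0.053,  1.614, -0.   ,  1.476, -0.119]), 'joint_vel': array([ 0.   , -0.001, -0.003, -0.001, -0.001, -0.   ]), 'joint_efforts': array([ 1.0000e-03, -3.9490e+01, -3.7137e+01, -0.0000e+00,  4.0000e-03,
        0.0000e+00]), 'tool_pos': array([0.246, 0.574, 0.244]), 'tool_rot': array([-0.   ,  0.201,  0.98 , -0.001]), 'contact_force': array([-0.609,  0.502, -0.246]), 'ft_torque': array([ 0.005,  0.017, -0.068]), 'grasp_force': np.float64(0.0), 'gripper_width': np.float64(1.0)}
```

View pics/top0.png

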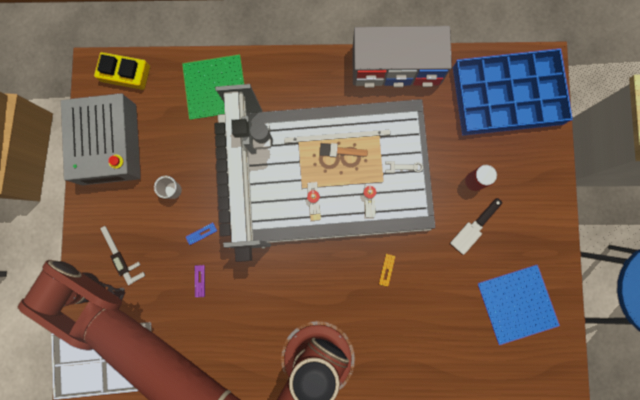

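View pics/scene0.png

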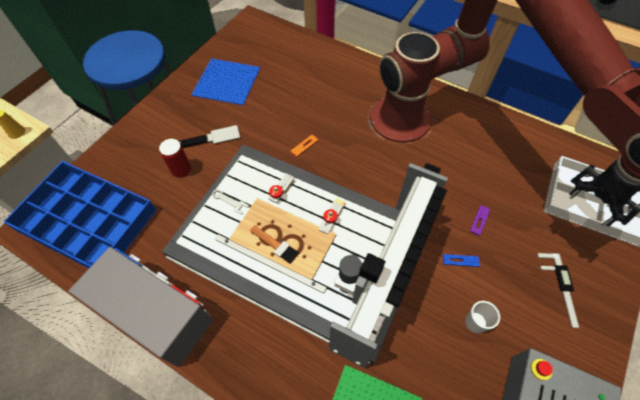

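The top view shows two red knobs, at about (313,197) and (370,192), with the panel around (341,160). I'll enlarge that area to see which strap is over the panel, and measure both knobs.

```bash
cat > h.py <<'E'
import cv2,numpy as np
def cam(f):
    R=cv2.Rodrigues(np.array(f["rvec"],float))[0]; return R,np.array(f["tvec"],float).ravel()
def ray(f,uv,z):
    R,t=cam(f); d=R.T@np.array([(uv[0]-f["cx"])/f["fx"],(uv[1]-f["cy"])/f["fy"],1]); c=-R.T@t
    return c+d*(z-c[2])/d[2]
def proj(f,p):
    R,t=cam(f); q=R@np.asarray(p,float)+t; return np.array([f["fx"]*q[0]/q[2]+f["cx"],f["fy"]*q[1]/q[2]+f["cy"]])
def depthpt(f,uv):
    R,t=cam(f); z=float(f["range_z"][int(uv[1]),int(uv[0])]); return R.T@(z*np.array([(uv[0]-f["cx"])/f["fx"],(uv[1]-f["cy"])/f["fy"],1])-t)
def reds(f,roi):
    x0,y0,x1,y1=roi; h=cv2.cvtColor(f["pixels"][y0:y1,x0:x1],cv2.COLOR_BGR2HSV)
    m=(((h[...,0]<6)|(h[...,0]>172))&(h[...,1]>150)&(h[...,2]>90)).astype(np.uint8)
    n,l,s,c=cv2.connectedComponentsWithStats(m)
    return [(c[i]+[x0,y0],s[i]) for i in range(1,n) if s[i][4]>15]
E
python3 - <<'E'
from h import *
T=dict(np.load("top0.npz"));S=dict(np.load("scene0.npz"))
for n,f,roi in(("top",T,(290,170,400,220)),("scene",S,(250,170,360,240))):
    for c,s in reds(f,roi): print(n,c.round(1),s,ray(f,c,.097).round(4),depthpt(f,c).round(4))
for uv in [(300,160),(341,170),(260,200),(313,212),(313,187),(370,208),(400,200)]: print(uv,depthpt(T,uv).round(4))
a=cv2.resize(T["pixels"][150:225,290:410],None,fx=6,fy=6,interpolation=cv2.INTER_CUBIC)
cv2.imwrite("pics/a.png",a)
b=cv2.resize(S["pixels"][165:240,255:375],None,fx=6,fy=6,interpolation=cv2.INTER_CUBIC);cv2.imwrite("pics/b.png",b)
E
```

```text
top [368.9 192.4] [75 18 10  9 37] [ 0.5171 -0.165   0.097 ] [ 0.5165 -0.1647  0.1008]
top [312.8 197.1] [18 22 11 10 38] [0.5031 0.009  0.097 ] [0.5025 0.0088 0.1022]
scene [276.  191.5] [19 16 14 12 97] [ 0.5235 -0.1606  0.097 ] [ 0.5244 -0.1598  0.0989]
scene [330.1 216.1] [ 73  40  15  13 105] [0.5124 0.0146 0.097 ] [0.5124 0.0146 0.097 ]
(300, 160) [0.6268 0.0512 0.0678]
(341, 170) [ 0.593  -0.0794  0.0709]
(260, 200) [0.4994 0.1789 0.0602]
(313, 212) [0.4581 0.009  0.0838]
(313, 187) [0.537  0.009  0.0832]
(370, 208) [ 0.4698 -0.1687  0.0844]
(400, 200) [ 0.4972 -0.2655  0.0624]
```

View pics/a.png

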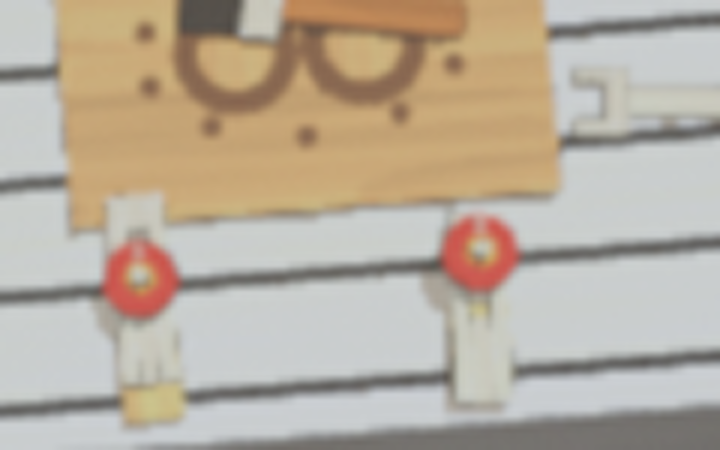

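View pics/b.png

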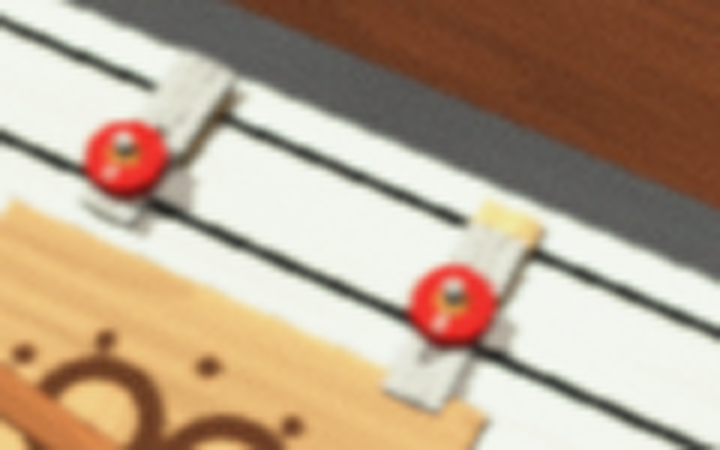

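The tight clamp is the left one in the top view: its knob is at about (313,197) in top and (330,216) in scene, and its strap toe lies on the panel. The white mark points towards the panel (+x). Next I'll refine the knob centre from its silhouette at mid-height, and check the strap direction and gantry height.

```bash
cat >> h.py <<'E'
def knob(f,uv,z=.091,r=14):
    k=5; x0,y0=int(uv[0])-r,int(uv[1])-r; im=cv2.resize(f["pixels"][y0:y0+2*r,x0:x0+2*r],None,fx=k,fy=k,interpolation=cv2.INTER_CUBIC).astype(int)
    m=((im[...,2]-im[...,1]>60)&(im[...,2]-im[...,0]>60)).astype(np.uint8)
    c=max(cv2.findContours(m,0,2)[0],key=cv2.contourArea); h=cv2.convexHull(c); M=cv2.moments(h)
    p=np.array([M["m10"],M["m01"]])/M["m00"]; p=(p+.5)/k-.5+[x0,y0]
    return p,cv2.boundingRect(h),ray(f,p,z)
def d(cur_p,cur_q,p,yaw):
    from scipy.spatial.transform import Rotation as Ro
    R0=Ro.from_quat([*cur_q[1:],cur_q[0]]); x=np.array([np.cos(yaw),np.sin(yaw),0]); z=np.array([0,0,-1.])
    R1=Ro.from_matrix(np.c_[x,np.cross(z,x),z])
    return (R0.inv().apply(np.array(p)-cur_p)*100).round(2),(R0.inv()*R1).as_rotvec().round(3)
E
python3 - <<'E'
from h import *
from plant import *
T=dict(np.load("top0.npz"));S=dict(np.load("scene0.npz"))
print(knob(T,(313,197)),knob(S,(330,216)),knob(T,(370,192)),knob(S,(276,191.5)))
c=lambda u,v:(u/6+290,v/6+150)
print("slot",ray(T,c(0,297),.06),ray(T,c(720,243),.06)); print("edge",ray(T,c(70,232),.072),ray(T,c(555,192),.072))
print("strap toe",ray(T,c(135,197),.08),"heel end",ray(T,c(152,385),.08),"blk",ray(T,c(153,424),.072))
P=[depthpt(T,(u,v)) for u in range(215,275,3) for v in range(85,260,3)];P=np.array(P);g=P[P[:,2]>.15]
print("gantry",g.min(0),g.max(0))
s=state();p,q=s["tool_pos"],s["tool_rot"]
for t in [(.25,.57,.45),(.36,.25,.45),(.44,.02,.45),(.455,.022,.16)]: print(t,d(p,q,t,np.deg2rad(184.5)))
E
```

```text
(array([312.85351427, 196.13412201]), (41, 38, 63, 61), array([0.50705362, 0.00918008, 0.091     ])) (array([329.98959805, 215.36099899]), (34, 34, 77, 69), array([0.50766039, 0.01147107, 0.091     ])) (array([369.47832761, 191.70016037]), (38, 42, 64, 60), array([ 0.52017849, -0.16720052,  0.091     ])) (array([275.48416056, 190.81158112]), (34, 40, 72, 64), array([ 0.51946021, -0.16571643,  0.091     ]))
slot [0.50064893 0.08319813 0.06      ] [ 0.52776636 -0.29805954  0.06      ]
edge [0.53354387 0.04536584 0.072     ] [ 0.55357896 -0.21017012  0.072     ]
strap toe [0.55076938 0.01074471 0.08      ] heel end [0.45160236 0.00183362 0.08      ] blk [0.43186241 0.0015885  0.072     ]
gantry [ 0.31230329 -0.04928571  0.15352686] [0.80354532 0.28011722 1.57320795]
(0.25, 0.57, 0.45) (array([ -0.53,  -0.24, -20.58]), array([-0.002, -0.001, -0.483]))
(0.36, 0.25, 0.45) (array([-23.25, -25.33, -20.54]), array([-0.002, -0.001, -0.483]))
(0.44, 0.02, 0.45) (array([-39.66, -43.32, -20.51]), array([-0.002, -0.001, -0.483]))
(0.455, 0.022, 0.16) (array([-40.96, -42.49,   8.49]), array([-0.002, -0.001, -0.483]))
```

Both views agree: the knob axis is at about (0.507, 0.010), the clamp yaw is about 4.4° and the toe is about 43 mm ahead of the stud. I'll go up and over the gantry.

Emit:
send_rows --steps '[{"translation":[0,0,-5],"delta_rot":[0,0,0],"jaw":0},{"translation":[0,0,-10],"delta_rot":[0,0,-0.1],"jaw":0},{"translation":[0,0,-15],"delta_rot":[0,0,-0.2],"jaw":0},{"translation":[-0.5,-0.3,-20.5],"delta_rot":[0,0,-0.3],"jaw":0},{"translation":[-3,-3.5,-20.5],"delta_rot":[0,0,-0.4],"jaw":0},{"translation":[-6,-7,-20.5],"delta_rot":[0,0,-0.48],"jaw":0},{"translation":[-9.5,-10.5,-20.5],"delta_rot":[0,0,-0.48],"jaw":0},{"translation":[-13,-14,-20.5],"delta_rot":[0,0,-0.48],"jaw":0}]'

```text
time: 0.9
tool_pos: [0.3105, 0.393, 0.4498]
tool_rot: [-0.0, -0.038, 0.999, -0.0]
contact_force: [0.1, -0.5, 0.1]
gripper_width: -0.002
grasp_force: 0.0
```

```bash
cat > n.py <<'E'
from h import *
from plant import *
import sys
s=state();p,q=s["tool_pos"],s["tool_rot"]
print(s["time"],p.round(4),q.round(4),np.round(s["contact_force"],2),s["joint_pos"].round(2),s["gripper_width"])
for a in sys.argv[1:]: print(a,*d(p,q,eval(a),np.deg2rad(184.4)))
E
python3 n.py .44,.02,.45 .455,.022,.16 .455,.022,.11
```

```text
0.9 [0.3105 0.393  0.4498] [-1.000e-04 -3.820e-02  9.993e-01 -3.000e-04] [ 0.06 -0.51  0.06] [ 0.75 -0.28  1.59 -0.    1.84 -0.89] -0.002314535415966929
.44,.02,.45 [-10.06 -38.18  -0.  ] [-0. -0. -0.]
.455,.022,.16 [-11.58 -38.08  29.  ] [-0. -0. -0.]
.455,.022,.11 [-11.58 -38.07  34.  ] [-0. -0. -0.]
```

Emit:
send_rows --steps '[{"translation":[-1.2,-4.5,0],"delta_rot":[0,0,0],"jaw":0},{"translation":[-2.5,-9.3,0],"delta_rot":[0,0,0],"jaw":0},{"translation":[-3.8,-14,0],"delta_rot":[0,0,0],"jaw":0},{"translation":[-5,-18.8,0],"delta_rot":[0,0,0],"jaw":0},{"translation":[-6.2,-23.5,0],"delta_rot":[0,0,0],"jaw":0},{"translation":[-7.5,-28.3,0],"delta_rot":[0,0,0],"jaw":0},{"translation":[-8.8,-33,0],"delta_rot":[0,0,0],"jaw":0},{"translation":[-10,-37.6,0],"delta_rot":[0,0,0],"jaw":0}]'

```text
time: 1.7
tool_pos: [0.4385, 0.0251, 0.4499]
tool_rot: [0.0, -0.037, 0.999, 0.0]
contact_force: [1.4, 0.6, -0.2]
gripper_width: 0.003
grasp_force: 0.0
```

```bash
python3 n.py .455,.022,.16 .455,.022,.101 .475,.022,.101
```

```text
1.7 [0.4385 0.0251 0.4499] [ 0.000e+00 -3.740e-02  9.993e-01  1.000e-04] [ 1.36  0.64 -0.16] [-0.11 -0.43  1.7   0.    1.87 -1.76] 0.0025086938646772063
.455,.022,.16 [-1.62 -0.44 28.99] [ 0.     0.    -0.002]
.455,.022,.101 [-1.62 -0.44 34.89] [ 0.     0.    -0.002]
.475,.022,.101 [-3.61 -0.59 34.89] [ 0.     0.    -0.002]
```

Emit:
send_rows --steps '[{"translation":[-0.6,-0.2,5],"delta_rot":[0,0,0],"jaw":0},{"translation":[-1.2,-0.4,10],"delta_rot":[0,0,0],"jaw":0},{"translation":[-1.6,-0.4,15],"delta_rot":[0,0,0],"jaw":0},{"translation":[-1.6,-0.4,20],"delta_rot":[0,0,0],"jaw":0},{"translation":[-1.6,-0.4,25],"delta_rot":[0,0,0],"jaw":0},{"translation":[-1.6,-0.4,30],"delta_rot":[0,0,0],"jaw":0},{"translation":[-1.6,-0.4,33.5],"delta_rot":[0,0,0],"jaw":0},{"translation":[-1.6,-0.4,34.9],"delta_rot":[0,0,0],"jaw":0}]'

```text
time: 2.5
tool_pos: [0.4512, 0.0247, 0.0963]
tool_rot: [-0.004, -0.038, 0.999, 0.001]
contact_force: [0.1, -0.1, 0.2]
gripper_width: 0.001
grasp_force: 0.0
```

```bash
python3 n.py .475,.022,.101; python3 -c "
from h import *
from plant import *
f=grab_frame('scene');cv2.imwrite('pics/c.png',cv2.resize(f['pixels'][110:260,240:440],None,fx=4,fy=4,interpolation=2))"
```

```text
2.5 [0.4512 0.0247 0.0963] [-4.300e-03 -3.750e-02  9.993e-01  6.000e-04] [ 0.07 -0.05  0.18] [-0.11 -0.23  2.13 -0.    1.24 -1.76] 0.0012180871199637964
.475,.022,.101 [-2.35 -0.45 -0.49] [ 0.002 -0.009 -0.002]
```

View pics/c.png

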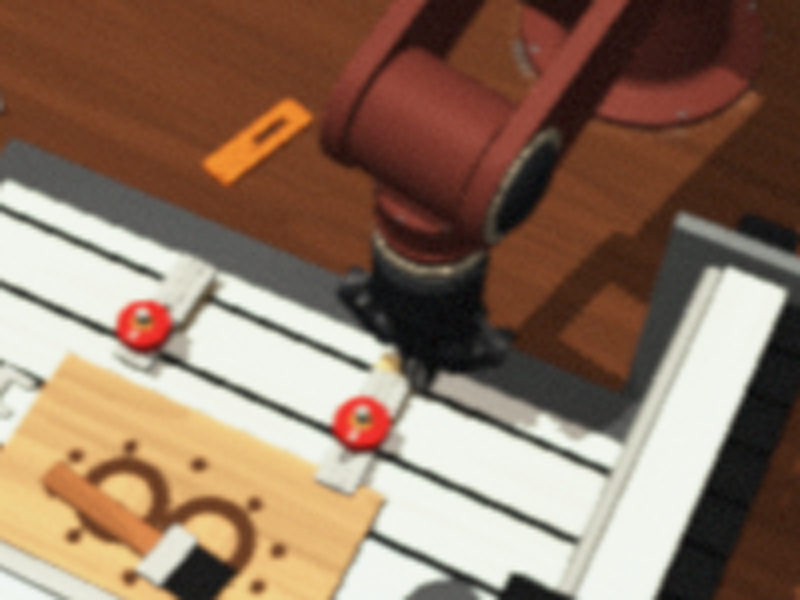

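The scene crop shows the closed fingertips just behind the tight knob (362,423), and nothing has been disturbed. Now I'll ease in to contact.

Emit:
send_rows --steps '[{"translation":[-0.8,0,0],"delta_rot":[0,0,0],"jaw":0},{"translation":[-1.5,0,0],"delta_rot":[0,0,0],"jaw":0},{"translation":[-1.7,0,0],"delta_rot":[0,0,0],"jaw":0},{"translation":[-1.8,0,0],"delta_rot":[0,0,0],"jaw":0},{"translation":[-1.9,0,0],"delta_rot":[0,0,0],"jaw":0},{"translation":[-2.0,0,0],"delta_rot":[0,0,0],"jaw":0},{"translation":[-2.1,0,0],"delta_rot":[0,0,0],"jaw":0},{"translation":[-2.1,0,0],"delta_rot":[0,0,0],"jaw":0}]'

```text
time: 3.35
tool_pos: [0.4756, 0.0259, 0.1013]
tool_rot: [-0.0, -0.038, 0.999, -0.0]
contact_force: [0.0, 0.4, 0.1]
gripper_width: -0.003
grasp_force: 0.0
```

```bash
python3 n.py .475,.022,.101
```

```text
3.35 [0.4756 0.0259 0.1013] [-0.     -0.0376  0.9993 -0.    ] [0.01 0.4  0.12] [-0.1  -0.17  2.08 -0.    1.24 -1.75] -0.0034990979526596617
.475,.022,.101 [ 0.09 -0.39  0.03] [-0.    -0.    -0.002]
```

Emit:
send_rows --steps '[{"translation":[0.3,0,0],"delta_rot":[0,0,0],"jaw":0},{"translation":[0.3,-0.4,0],"delta_rot":[0,0,0],"jaw":0},{"translation":[0.3,-0.8,0],"delta_rot":[0,0,0],"jaw":0},{"translation":[0.2,-0.8,0],"delta_rot":[0,0,0],"jaw":0},{"translation":[0.1,-0.8,0],"delta_rot":[0,0,0],"jaw":0},{"translation":[0,-0.8,0],"delta_rot":[0,0,0],"jaw":0},{"translation":[-0.05,-0.8,0],"delta_rot":[0,0,0],"jaw":0},{"translation":[-0.05,-0.8,0],"delta_rot":[0,0,0],"jaw":0}]'

```text
time: 4.15
tool_pos: [0.4768, 0.0181, 0.1013]
tool_rot: [-0.0, -0.038, 0.999, 0.0]
contact_force: [0.3, -0.3, -0.5]
gripper_width: 0.0
grasp_force: 0.0
```

Emit:
send_rows --steps '[{"translation":[-0.05,0,0],"delta_rot":[0,0,0],"jaw":0},{"translation":[-0.1,0,0],"delta_rot":[0,0,0],"jaw":0},{"translation":[-0.1,0,0],"delta_rot":[0,0,0],"jaw":0},{"translation":[-0.15,0,0],"delta_rot":[0,0,0],"jaw":0},{"translation":[-0.15,0,0],"delta_rot":[0,0,0],"jaw":0},{"translation":[-0.2,0,0],"delta_rot":[0,0,0],"jaw":0},{"translation":[-0.2,0,0],"delta_rot":[0,0,0],"jaw":0},{"translation":[-0.2,0,0],"delta_rot":[0,0,0],"jaw":0}]'

```text
time: 4.95
tool_pos: [0.4782, 0.0182, 0.1011]
tool_rot: [-0.001, -0.038, 0.999, 0.0]
contact_force: [-4.4, -0.3, 2.5]
gripper_width: -0.004
grasp_force: 2.3
```

Contact is at TCP x ≈ 0.478, with a stiffness of about 7 N/mm. Now the first stroke along the rim, with a little more pressure.

Emit:
send_rows --steps '[{"translation":[-0.08,0,0],"delta_rot":[0,0,0],"jaw":0},{"translation":[-0.08,-0.3,0],"delta_rot":[0,0,0],"jaw":0},{"translation":[-0.08,-0.6,0],"delta_rot":[0,0,0],"jaw":0},{"translation":[-0.08,-0.9,0],"delta_rot":[0,0,0],"jaw":0},{"translation":[-0.08,-1.2,0],"delta_rot":[0,0,0],"jaw":0},{"translation":[-0.08,-1.5,0],"delta_rot":[0,0,0],"jaw":0},{"translation":[-0.08,-1.8,0],"delta_rot":[0,0,0],"jaw":0},{"translation":[-0.08,-1.8,0],"delta_rot":[0,0,0],"jaw":0}]'

```text
time: 5.75
tool_pos: [0.4791, 0.0013, 0.1009]
tool_rot: [-0.003, -0.038, 0.999, 0.001]
contact_force: [-9.0, 3.2, 6.6]
gripper_width: 0.002
grasp_force: 4.6
```

```bash
cat > look.py <<'E'
from h import *
from plant import *
import sys
f=grab_frame('scene');np.savez("s_%s.npz"%sys.argv[1],**f)
u,v=329.99,215.36;x0,y0=318,203
im=cv2.resize(f['pixels'][y0:y0+24,x0:x0+24],None,fx=20,fy=20,interpolation=2)
cv2.imwrite('pics/k%s.png'%sys.argv[1],im)
s=state();print(s["time"],s["tool_pos"].round(4),s["contact_force"].round(1))
# angle profile of whiteness around the knob top at radius 13 mm, z=.098
C=np.array([.5073,.0103]);g=[]
for a in range(0,360,15):
    m=[]
    for r in (.012,.014,.016):
        q=proj(f,[C[0]+r*np.cos(np.radians(a)),C[1]+r*np.sin(np.radians(a)),.099]);m.append(cv2.getRectSubPix(f['pixels'],(1,1),tuple(map(float,q)))[0,0,:2].mean())
    g.append(int(np.mean(m)))
print(dict(zip(range(0,360,15),g)))
E
python3 look.py 1; cp s_1.npz s1.npz; python3 - <<'E'
import cv2,numpy as np
a=cv2.imread('pics/k1.png')
S=dict(np.load('scene0.npz'));b=cv2.resize(S['pixels'][203:227,318:342],None,fx=20,fy=20,interpolation=2)
cv2.imwrite('pics/k01.png',cv2.resize(np.hstack([b,a]),None,fx=.8,fy=.8))
E
```

```text
5.8 [0.4791 0.0012 0.1009] [-9.8  2.6  6.8]
{0: 54, 15: 58, 30: 84, 45: 142, 60: 123, 75: 63, 90: 48, 105: 48, 120: 52, 135: 57, 150: 58, 165: 55, 180: 57, 195: 59, 210: 73, 225: 98, 240: 103, 255: 103, 270: 92, 285: 75, 300: 66, 315: 56, 330: 48, 345: 51}
```

View pics/k01.png

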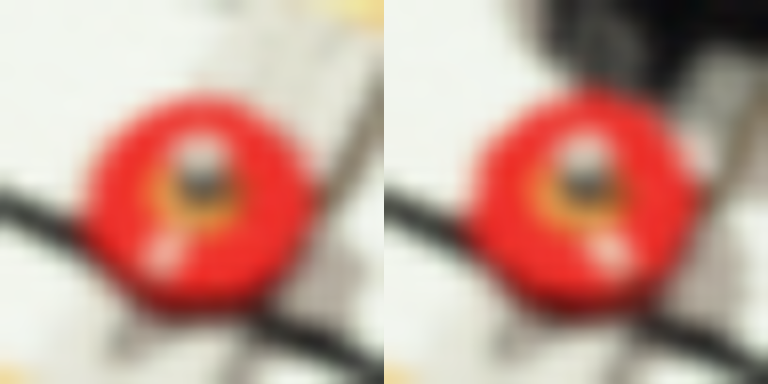

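The mark moved from about 0° to about 50°, anticlockwise, which matches 18 mm of rim travel with no slip. I'll repeat this as cycles of back off, return, press and stroke.

Emit:
send_rows --steps '[{"translation":[0,-0.5,0],"delta_rot":[0,0,0],"jaw":0},{"translation":[0.5,-0.5,0],"delta_rot":[0,0,0],"jaw":0},{"translation":[0.5,1.7,0],"delta_rot":[0,0,0],"jaw":0},{"translation":[0,1.7,0],"delta_rot":[0,0,0],"jaw":0},{"translation":[0,1.1,0],"delta_rot":[0,0,0],"jaw":0},{"translation":[0,0.6,0],"delta_rot":[0,0,0],"jaw":0},{"translation":[0,0,0],"delta_rot":[0,0,0],"jaw":0},{"translation":[0,-0.5,0],"delta_rot":[0,0,0],"jaw":0}]'

```text
time: 6.6
tool_pos: [0.4805, -0.005, 0.101]
tool_rot: [-0.001, -0.038, 0.999, 0.0]
contact_force: [-1.5, -0.7, 1.2]
gripper_width: 0.001
grasp_force: 0.9
```

```bash
python3 look.py 2
```

```text
6.65 [ 0.4811 -0.0058  0.1011] [-2.9 -0.9 -0.3]
{0: 53, 15: 52, 30: 53, 45: 53, 60: 52, 75: 49, 90: 49, 105: 76, 120: 125, 135: 117, 150: 70, 165: 59, 180: 61, 195: 58, 210: 62, 225: 70, 240: 95, 255: 96, 270: 89, 285: 76, 300: 66, 315: 58, 330: 47, 345: 51}
```

Emit:
send_rows --steps '[{"translation":[0.5,0,0],"delta_rot":[0,0,0],"jaw":0},{"translation":[0.5,2.4,0],"delta_rot":[0,0,0],"jaw":0},{"translation":[-0.02,2.4,0],"delta_rot":[0,0,0],"jaw":0},{"translation":[-0.02,2.0,0],"delta_rot":[0,0,0],"jaw":0},{"translation":[-0.02,1.5,0],"delta_rot":[0,0,0],"jaw":0},{"translation":[-0.02,1.0,0],"delta_rot":[0,0,0],"jaw":0},{"translation":[-0.02,0.5,0],"delta_rot":[0,0,0],"jaw":0},{"translation":[-0.02,0.1,0],"delta_rot":[0,0,0],"jaw":0}]'

```text
time: 7.45
tool_pos: [0.4804, -0.0043, 0.1011]
tool_rot: [-0.002, -0.038, 0.999, -0.0]
contact_force: [-4.2, -0.9, 1.8]
gripper_width: 0.0
grasp_force: 1.9
```

```bash
python3 look.py 3
```

```text
7.5 [ 0.4808 -0.0048  0.1012] [-5.3 -0.8  2.2]
{0: 53, 15: 53, 30: 52, 45: 54, 60: 53, 75: 52, 90: 47, 105: 48, 120: 48, 135: 54, 150: 55, 165: 62, 180: 67, 195: 106, 210: 146, 225: 120, 240: 104, 255: 97, 270: 84, 285: 77, 300: 64, 315: 54, 330: 50, 345: 52}
```

Emit:
send_rows --steps '[{"translation":[0.5,0,0],"delta_rot":[0,0,0],"jaw":0},{"translation":[0.5,2.3,0],"delta_rot":[0,0,0],"jaw":0},{"translation":[0,2.3,0],"delta_rot":[0,0,0],"jaw":0},{"translation":[0,1.9,0],"delta_rot":[0,0,0],"jaw":0},{"translation":[0,1.4,0],"delta_rot":[0,0,0],"jaw":0},{"translation":[0,0.9,0],"delta_rot":[0,0,0],"jaw":0},{"translation":[0,0.4,0],"delta_rot":[0,0,0],"jaw":0},{"translation":[0,0,0],"delta_rot":[0,0,0],"jaw":0}]'

```text
time: 8.3
tool_pos: [0.4804, -0.0044, 0.1011]
tool_rot: [-0.002, -0.038, 0.999, -0.0]
contact_force: [-4.4, -0.7, 1.6]
gripper_width: 0.001
grasp_force: 1.9
```

```bash
python3 look.py 4
```

```text
8.35 [ 0.4808 -0.0049  0.1012] [-4.6 -0.9  1.3]
{0: 52, 15: 51, 30: 52, 45: 53, 60: 52, 75: 49, 90: 48, 105: 45, 120: 50, 135: 55, 150: 55, 165: 60, 180: 60, 195: 59, 210: 60, 225: 72, 240: 95, 255: 92, 270: 101, 285: 134, 300: 128, 315: 80, 330: 53, 345: 52}
```

Emit:
send_rows --steps '[{"translation":[0.5,0,0],"delta_rot":[0,0,0],"jaw":0},{"translation":[0.5,2.3,0],"delta_rot":[0,0,0],"jaw":0},{"translation":[0,2.3,0],"delta_rot":[0,0,0],"jaw":0},{"translation":[0,1.9,0],"delta_rot":[0,0,0],"jaw":0},{"translation":[0,1.4,0],"delta_rot":[0,0,0],"jaw":0},{"translation":[0,0.9,0],"delta_rot":[0,0,0],"jaw":0},{"translation":[0,0.4,0],"delta_rot":[0,0,0],"jaw":0},{"translation":[0,0,0],"delta_rot":[0,0,0],"jaw":0}]'

```text
time: 9.15
tool_pos: [0.4805, -0.0044, 0.1011]
tool_rot: [-0.002, -0.038, 0.999, -0.0]
contact_force: [-4.1, -0.0, 2.3]
gripper_width: -0.002
grasp_force: 1.9
```

```bash
python3 look.py 5; python3 - <<'E'
from h import *
f=dict(np.load('scene0.npz'));C=[.5073,.0103]
print("start",{a:int(np.mean([cv2.getRectSubPix(f['pixels'],(1,1),tuple(map(float,proj(f,[C[0]+r*np.cos(np.radians(a)),C[1]+r*np.sin(np.radians(a)),.098]))))[0,0,:2].mean() for r in (.012,.014,.016)])) for a in range(-60,75,15)})
E
```

```text
9.2 [ 0.4808 -0.0049  0.1012] [-5.8 -2.   2.7]
{0: 120, 15: 134, 30: 74, 45: 53, 60: 49, 75: 48, 90: 48, 105: 47, 120: 48, 135: 53, 150: 56, 165: 60, 180: 60, 195: 59, 210: 60, 225: 72, 240: 95, 255: 95, 270: 82, 285: 72, 300: 63, 315: 55, 330: 49, 345: 63}
start {-60: 62, -45: 54, -30: 50, -15: 63, 0: 115, 15: 132, 30: 77, 45: 55, 60: 52}
```

Emit:
send_rows --steps '[{"translation":[0.5,0,0],"delta_rot":[0,0,0],"jaw":0},{"translation":[0.5,2.3,0],"delta_rot":[0,0,0],"jaw":0},{"translation":[0,2.3,0],"delta_rot":[0,0,0],"jaw":0},{"translation":[0,1.9,0],"delta_rot":[0,0,0],"jaw":0},{"translation":[0,1.4,0],"delta_rot":[0,0,0],"jaw":0},{"translation":[0,0.9,0],"delta_rot":[0,0,0],"jaw":0},{"translation":[0,0.4,0],"delta_rot":[0,0,0],"jaw":0},{"translation":[0,0,0],"delta_rot":[0,0,0],"jaw":0}]'

```text
time: 10.0
tool_pos: [0.4804, -0.0044, 0.1011]
tool_rot: [-0.002, -0.038, 0.999, -0.0]
contact_force: [-3.8, -0.2, 2.6]
gripper_width: -0.003
grasp_force: 1.9
```

```bash
python3 look.py 6
```

```text
10.05 [ 0.4808 -0.0049  0.1012] [-5.6 -2.1  2. ]
{0: 50, 15: 51, 30: 53, 45: 55, 60: 94, 75: 145, 90: 108, 105: 54, 120: 51, 135: 54, 150: 55, 165: 58, 180: 59, 195: 57, 210: 60, 225: 72, 240: 89, 255: 81, 270: 76, 285: 72, 300: 67, 315: 56, 330: 49, 345: 49}
```

Emit:
send_rows --steps '[{"translation":[0.5,0,0],"delta_rot":[0,0,0],"jaw":0},{"translation":[0.5,2.3,0],"delta_rot":[0,0,0],"jaw":0},{"translation":[0,2.3,0],"delta_rot":[0,0,0],"jaw":0},{"translation":[0,1.9,0],"delta_rot":[0,0,0],"jaw":0},{"translation":[0,1.4,0],"delta_rot":[0,0,0],"jaw":0},{"translation":[0,0.9,0],"delta_rot":[0,0,0],"jaw":0},{"translation":[0,0.4,0],"delta_rot":[0,0,0],"jaw":0},{"translation":[0,0,0],"delta_rot":[0,0,0],"jaw":0}]'

```text
time: 10.85
tool_pos: [0.4804, -0.0044, 0.1011]
tool_rot: [-0.002, -0.038, 0.999, -0.0]
contact_force: [-3.8, -1.2, 2.5]
gripper_width: -0.002
grasp_force: 1.9
```

```bash
python3 look.py 7
```

```text
10.9 [ 0.4808 -0.0049  0.1012] [-4.9 -2.   1.4]
{0: 50, 15: 50, 30: 51, 45: 49, 60: 49, 75: 50, 90: 48, 105: 48, 120: 57, 135: 103, 150: 155, 165: 115, 180: 66, 195: 58, 210: 60, 225: 72, 240: 91, 255: 91, 270: 83, 285: 72, 300: 61, 315: 53, 330: 48, 345: 49}
```

The mark is back at its starting angle (about 10°), so one full turn is done, and it is now at about 150° of the second. Two more full strokes, then a trimmed one.

Emit:
send_rows --steps '[{"translation":[0.5,0,0],"delta_rot":[0,0,0],"jaw":0},{"translation":[0.5,2.3,0],"delta_rot":[0,0,0],"jaw":0},{"translation":[0,2.3,0],"delta_rot":[0,0,0],"jaw":0},{"translation":[0,1.9,0],"delta_rot":[0,0,0],"jaw":0},{"translation":[0,1.4,0],"delta_rot":[0,0,0],"jaw":0},{"translation":[0,0.9,0],"delta_rot":[0,0,0],"jaw":0},{"translation":[0,0.4,0],"delta_rot":[0,0,0],"jaw":0},{"translation":[0,0,0],"delta_rot":[0,0,0],"jaw":0}]'

```text
time: 11.7
tool_pos: [0.4804, -0.0044, 0.1011]
tool_rot: [-0.002, -0.038, 0.999, -0.0]
contact_force: [-4.4, 0.2, 1.7]
gripper_width: -0.001
grasp_force: 1.9
```

```bash
python3 look.py 8
```

```text
11.75 [ 0.4808 -0.0049  0.1011] [-4.  -1.9  2.1]
{0: 50, 15: 50, 30: 50, 45: 50, 60: 48, 75: 48, 90: 49, 105: 47, 120: 51, 135: 53, 150: 53, 165: 59, 180: 58, 195: 58, 210: 81, 225: 148, 240: 167, 255: 117, 270: 79, 285: 70, 300: 63, 315: 55, 330: 47, 345: 50}
```

Emit:
send_rows --steps '[{"translation":[0.5,0,0],"delta_rot":[0,0,0],"jaw":0},{"translation":[0.5,2.3,0],"delta_rot":[0,0,0],"jaw":0},{"translation":[0,2.3,0],"delta_rot":[0,0,0],"jaw":0},{"translation":[0,1.9,0],"delta_rot":[0,0,0],"jaw":0},{"translation":[0,1.4,0],"delta_rot":[0,0,0],"jaw":0},{"translation":[0,0.9,0],"delta_rot":[0,0,0],"jaw":0},{"translation":[0,0.4,0],"delta_rot":[0,0,0],"jaw":0},{"translation":[0,0,0],"delta_rot":[0,0,0],"jaw":0}]'

```text
time: 12.55
tool_pos: [0.4804, -0.0044, 0.1011]
tool_rot: [-0.002, -0.038, 0.999, -0.0]
contact_force: [-2.9, -0.6, 2.1]
gripper_width: 0.001
grasp_force: 1.9
```

```bash
python3 look.py 9
```

```text
12.6 [ 0.4808 -0.0049  0.1012] [-6.4 -1.6  2.9]
{0: 50, 15: 49, 30: 50, 45: 50, 60: 51, 75: 50, 90: 48, 105: 46, 120: 48, 135: 51, 150: 54, 165: 56, 180: 56, 195: 58, 210: 57, 225: 62, 240: 80, 255: 88, 270: 79, 285: 79, 300: 103, 315: 136, 330: 92, 345: 54}
```

Emit:
send_rows --steps '[{"translation":[0.5,0,0],"delta_rot":[0,0,0],"jaw":0},{"translation":[0.5,1.8,0],"delta_rot":[0,0,0],"jaw":0},{"translation":[0,1.8,0],"delta_rot":[0,0,0],"jaw":0},{"translation":[0,1.4,0],"delta_rot":[0,0,0],"jaw":0},{"translation":[0,0.9,0],"delta_rot":[0,0,0],"jaw":0},{"translation":[0,0.4,0],"delta_rot":[0,0,0],"jaw":0},{"translation":[0,0,0],"delta_rot":[0,0,0],"jaw":0},{"translation":[0,0,0],"delta_rot":[0,0,0],"jaw":0}]'

```text
time: 13.4
tool_pos: [0.4806, -0.0046, 0.1011]
tool_rot: [-0.001, -0.038, 0.999, -0.001]
contact_force: [-5.8, -2.0, 2.8]
gripper_width: 0.001
grasp_force: 2.7
```

```bash
sed -i 's/range(0,360,15)/range(0,360,5 if len(sys.argv)>2 else 15)/g' look.py; python3 look.py 10 f
```

```text
13.45 [ 0.4806 -0.0046  0.1011] [-4.9 -2.1  2. ]
{0: 96, 5: 120, 10: 142, 15: 152, 20: 156, 25: 140, 30: 113, 35: 90, 40: 71, 45: 56, 50: 53, 55: 51, 60: 50, 65: 50, 70: 50, 75: 50, 80: 49, 85: 48, 90: 48, 95: 49, 100: 49, 105: 48, 110: 47, 115: 48, 120: 49, 125: 51, 130: 52, 135: 53, 140: 52, 145: 53, 150: 53, 155: 53, 160: 53, 165: 54, 170: 53, 175: 54, 180: 55, 185: 55, 190: 55, 195: 55, 200: 55, 205: 57, 210: 57, 215: 55, 220: 55, 225: 60, 230: 64, 235: 72, 240: 77, 245: 80, 250: 81, 255: 83, 260: 82, 265: 80, 270: 77, 275: 75, 280: 71, 285: 70, 290: 68, 295: 65, 300: 63, 305: 59, 310: 56, 315: 53, 320: 51, 325: 50, 330: 49, 335: 50, 340: 51, 345: 55, 350: 61, 355: 76}
```

Two full turns are done (mark at about 18° against about 10° at the start). Now I'll back off, lift and cross over to the toe side.

Emit:
send_rows --steps '[{"translation":[1.0,0,0],"delta_rot":[0,0,0],"jaw":0},{"translation":[1.0,0,-4],"delta_rot":[0,0,0],"jaw":0},{"translation":[1.0,0.3,-8],"delta_rot":[0,0,0],"jaw":0},{"translation":[-2,1.3,-8],"delta_rot":[0,0,0],"jaw":0},{"translation":[-6,1.3,-8],"delta_rot":[0,0,0],"jaw":0},{"translation":[-9.6,1.3,-8],"delta_rot":[0,0,0],"jaw":0},{"translation":[-9.6,1.3,-5],"delta_rot":[0,0,0],"jaw":0},{"translation":[-9.6,1.3,-5],"delta_rot":[0,0,0],"jaw":0}]'

```text
time: 14.25
tool_pos: [0.5742, 0.0166, 0.1473]
tool_rot: [-0.003, -0.038, 0.999, 0.001]
contact_force: [-1.1, 0.6, -1.0]
gripper_width: 0.003
grasp_force: 0.0
```

```bash
python3 look.py 11; python3 - <<'E'
from h import *
from plant import *
f=dict(np.load('s_11.npz'));t=grab_frame('top')
a=cv2.resize(f['pixels'][170:245,290:390],None,fx=6,fy=6,interpolation=2)
b=cv2.resize(t['pixels'][160:220,290:350],None,fx=7,fy=7,interpolation=2)
cv2.imwrite('pics/m.png',a);cv2.imwrite('pics/mt.png',b);np.savez('t11.npz',**t)
E
```

```text
14.3 [0.5744 0.0166 0.1489] [-0.7 -0.1 -0. ]
{0: 13, 15: 15, 30: 16, 45: 15, 60: 19, 75: 24, 90: 32, 105: 42, 120: 42, 135: 40, 150: 32, 165: 22, 180: 18, 195: 15, 210: 14, 225: 15, 240: 16, 255: 14, 270: 14, 285: 15, 300: 15, 315: 15, 330: 15, 345: 17}
```

View pics/m.png

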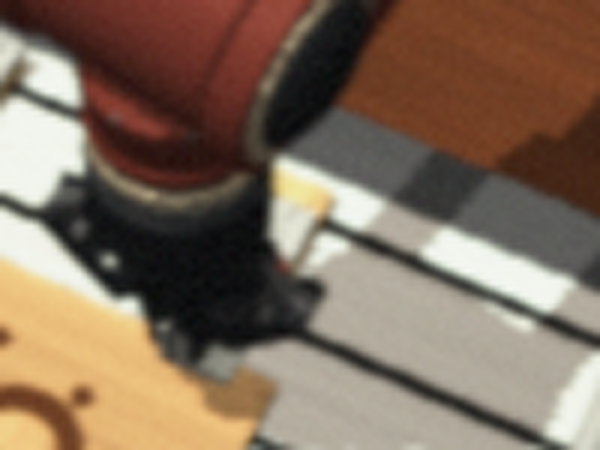

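The gripper covers the knob in this crop. The fingertips, at about (205,360), stand over the panel just ahead of the toe. I'll descend to strap height, with the tip about 3 mm above the panel.

Emit:
send_rows --steps '[{"translation":[0,0,2],"delta_rot":[0,0,0],"jaw":0},{"translation":[0,0,4],"delta_rot":[0,0,0],"jaw":0},{"translation":[0,0,5],"delta_rot":[0,0,0],"jaw":0},{"translation":[0,0,5.7],"delta_rot":[0,0,0],"jaw":0},{"translation":[0,0,6.0],"delta_rot":[0,0,0],"jaw":0},{"translation":[0,0,6.2],"delta_rot":[0,0,0],"jaw":0},{"translation":[0.3,0,6.2],"delta_rot":[0,0,0],"jaw":0},{"translation":[0.6,0,6.2],"delta_rot":[0,0,0],"jaw":0}]'

```text
time: 15.15
tool_pos: [0.5704, 0.016, 0.09]
tool_rot: [0.001, -0.038, 0.999, -0.0]
contact_force: [0.4, 0.7, -0.1]
gripper_width: 0.002
grasp_force: 0.0
```

```bash
python3 n.py
```

```text
15.15 [0.5704 0.016  0.09  ] [ 5.000e-04 -3.760e-02  9.993e-01 -1.000e-04] [ 0.37  0.74 -0.07] [-0.1   0.07  1.87 -0.    1.2  -1.75] 0.002159371538581583
```

Emit:
send_rows --steps '[{"translation":[0.3,0,0],"delta_rot":[0,0,0],"jaw":0},{"translation":[0.6,0,0],"delta_rot":[0,0,0],"jaw":0},{"translation":[0.8,0,0],"delta_rot":[0,0,0],"jaw":0},{"translation":[1.0,0,0],"delta_rot":[0,0,0],"jaw":0},{"translation":[1.2,0,0],"delta_rot":[0,0,0],"jaw":0},{"translation":[1.4,0,0],"delta_rot":[0,0,0],"jaw":0},{"translation":[1.6,0,0],"delta_rot":[0,0,0],"jaw":0},{"translation":[1.8,0,0],"delta_rot":[0,0,0],"jaw":0}]'

```text
time: 15.95
tool_pos: [0.5524, 0.0146, 0.0896]
tool_rot: [0.0, -0.038, 0.999, -0.0]
contact_force: [0.8, 0.9, 1.2]
gripper_width: 0.003
grasp_force: 0.6
```

Emit:
send_rows --steps '[{"translation":[0.2,0,0],"delta_rot":[0,0,0],"jaw":0},{"translation":[0.3,0,0],"delta_rot":[0,0,0],"jaw":0},{"translation":[0.4,0,0],"delta_rot":[0,0,0],"jaw":0},{"translation":[0.5,0,0],"delta_rot":[0,0,0],"jaw":0},{"translation":[0.6,0,0],"delta_rot":[0,0,0],"jaw":0},{"translation":[0.7,0,0],"delta_rot":[0,0,0],"jaw":0},{"translation":[0.8,0,0],"delta_rot":[0,0,0],"jaw":0},{"translation":[0.8,0,0],"delta_rot":[0,0,0],"jaw":0}]'

```text
time: 16.75
tool_pos: [0.5441, 0.0141, 0.0893]
tool_rot: [-0.0, -0.038, 0.999, -0.0]
contact_force: [-0.3, -0.7, 0.8]
gripper_width: 0.003
grasp_force: 0.4
```

Emit:
send_rows --steps '[{"translation":[0.05,0,0],"delta_rot":[0,0,0],"jaw":0},{"translation":[0.1,0,0],"delta_rot":[0,0,0],"jaw":0},{"translation":[0.15,0,0],"delta_rot":[0,0,0],"jaw":0},{"translation":[0.2,0,0],"delta_rot":[0,0,0],"jaw":0},{"translation":[0.25,0,0],"delta_rot":[0,0,0],"jaw":0},{"translation":[0.3,0,0],"delta_rot":[0,0,0],"jaw":0},{"translation":[0.3,0,0],"delta_rot":[0,0,0],"jaw":0},{"translation":[0.3,0,0],"delta_rot":[0,0,0],"jaw":0}]'

```text
time: 17.55
tool_pos: [0.5416, 0.0138, 0.0895]
tool_rot: [0.001, -0.038, 0.999, -0.0]
contact_force: [2.7, 1.0, 0.7]
gripper_width: 0.0
grasp_force: 1.6
```

The force is beginning to rise near the slot's end. One more millimetre, then back off, lift and look.

Emit:
send_rows --steps '[{"translation":[0.05,0,0],"delta_rot":[0,0,0],"jaw":0},{"translation":[0.1,0,0],"delta_rot":[0,0,0],"jaw":0},{"translation":[0.1,0,0],"delta_rot":[0,0,0],"jaw":0},{"translation":[0.1,0,0],"delta_rot":[0,0,0],"jaw":0},{"translation":[0.1,0,0],"delta_rot":[0,0,0],"jaw":0},{"translation":[0.1,0,0],"delta_rot":[0,0,0],"jaw":0},{"translation":[0.1,0,0],"delta_rot":[0,0,0],"jaw":0},{"translation":[0.1,0,0],"delta_rot":[0,0,0],"jaw":0}]'

```text
time: 18.35
tool_pos: [0.5414, 0.0138, 0.0898]
tool_rot: [0.002, -0.038, 0.999, 0.0]
contact_force: [5.7, 0.3, -1.2]
gripper_width: 0.0
grasp_force: 3.0
```

```bash
python3 n.py
```

```text
18.35 [0.5414 0.0138 0.0898] [ 0.0016 -0.0375  0.9993  0.    ] [ 5.72  0.25 -1.24] [-0.11  0.    1.94  0.    1.2  -1.76] 0.00042893618665036144
```

Emit:
send_rows --steps '[{"translation":[-0.6,0,0],"delta_rot":[0,0,0],"jaw":0},{"translation":[-1.2,0,0],"delta_rot":[0,0,0],"jaw":0},{"translation":[-1.2,0,-2],"delta_rot":[0,0,0],"jaw":0},{"translation":[-1.2,0,-6],"delta_rot":[0,0,0],"jaw":0},{"translation":[-1.2,0,-11],"delta_rot":[0,0,0],"jaw":0},{"translation":[-1.2,0,-16],"delta_rot":[0,0,0],"jaw":0},{"translation":[3,-2,-20],"delta_rot":[0,0,0],"jaw":0},{"translation":[8,-5,-22],"delta_rot":[0,0,0],"jaw":0}]'

```text
time: 19.15
tool_pos: [0.4816, -0.0304, 0.3047]
tool_rot: [0.002, -0.039, 0.999, -0.001]
contact_force: [-0.4, -0.6, 0.7]
gripper_width: 0.004
grasp_force: 0.0
```

Emit:
send_rows --steps '[{"translation":[3,-4,0],"delta_rot":[0,0,0],"jaw":0},{"translation":[4,-8,0],"delta_rot":[0,0,0],"jaw":0},{"translation":[4,-12,0],"delta_rot":[0,0,0],"jaw":0},{"translation":[4,-16,0],"delta_rot":[0,0,0],"jaw":0},{"translation":[4,-20,0],"delta_rot":[0,0,0],"jaw":0},{"translation":[4,-24,0],"delta_rot":[0,0,0],"jaw":0},{"translation":[4,-26,0],"delta_rot":[0,0,0],"jaw":0},{"translation":[4,-26,0],"delta_rot":[0,0,0],"jaw":0}]'

```text
time: 19.95
tool_pos: [0.4605, -0.2943, 0.2999]
tool_rot: [-0.001, -0.036, 0.999, 0.001]
contact_force: [-0.5, 1.5, 0.3]
gripper_width: -0.003
grasp_force: 0.0
```

```bash
python3 look.py 12; python3 - <<'E'
from h import *
from plant import *
f=dict(np.load('s_12.npz'));t=grab_frame('top');np.savez('t12.npz',**t)
a=cv2.resize(f['pixels'][165:240,255:375],None,fx=6,fy=6,interpolation=2)
b=cv2.resize(t['pixels'][150:225,290:410],None,fx=6,fy=6,interpolation=2)
cv2.imwrite('pics/n.png',a);cv2.imwrite('pics/nt.png',b)
cv2.imwrite('pics/nn.png',cv2.resize(np.vstack([a[100:],b]),(720,600)) if 0 else np.vstack([a[150:440],b[150:440]]))
E
```

```text
20.0 [ 0.4606 -0.2929  0.3001] [0.1 0.6 0.7]
{0: 90, 15: 140, 30: 104, 45: 56, 60: 49, 75: 49, 90: 49, 105: 47, 120: 48, 135: 54, 150: 57, 165: 54, 180: 69, 195: 85, 210: 81, 225: 83, 240: 85, 255: 84, 270: 77, 285: 69, 300: 63, 315: 54, 330: 48, 345: 54}
```

View pics/nn.png

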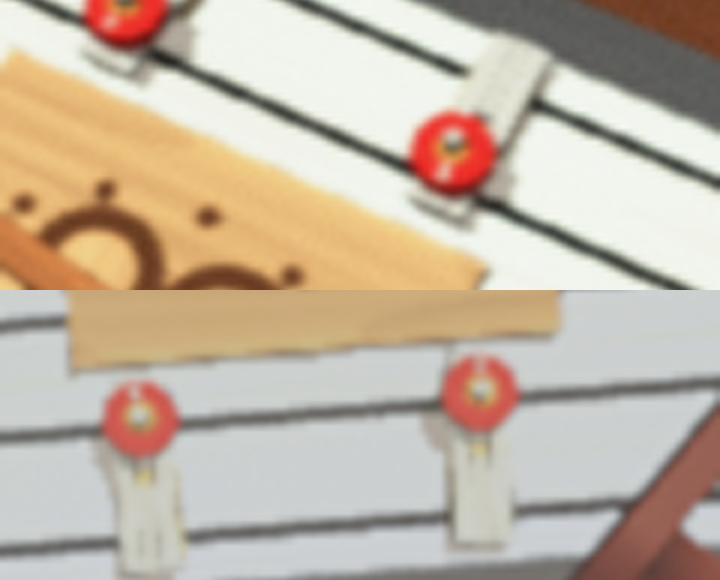

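Both strips show the tight clamp's strap pushed back to its stop, with its toe clear of the panel edge. The knob's mark still points to about 17°. The panel corner, now at (72,372) in the picture, has not moved, and the other clamp looks as it did.

```bash
python3 -c "
from plant import *
print(job_done())"
```

```text
the job is handed in; nothing more can be done
None
```

I loosened the tight clamp's knob by two full turns anticlockwise (about 8° over, by its white mark), pushed its strap back to the slot's stop with the toe clear of the panel, and handed the job in at about 20 s. In the last pictures the panel and the other clamp had not moved.

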